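Roll a plaster model onto its setting-out line and chock it

TASK

Set the turned plaster model up for casting the first half of its mould: with your fingertips roll it along the board (roll it, do not drag it) until it lies straight along the black line, its axis right over the line and its length about in the middle of it. Push the two wooden saddle chocks against it, one from each side, until their cork hollows fit snugly and square round the model, so that it stays on the line. Only push things: pick nothing up, and leave the marker, calipers, jar and rubber kidney where they are.

Things in the scene. Friction and masses are not known exactly. Their poses are not given: they have to be found in the camera images.
- line (a point): middle of the straight black line (262 mm long, 3 mm wide) drawn across the grey-faced plywood board, on its upper face. x runs along the line, y across it towards the model's start, z up. The board is fixed, 280 mm along x, 440 mm along y (from -200 to +240 mm), 18 mm thick; its face is 18 mm above the table.
- model: smooth white plaster cylinder, 54 mm across, 130 mm long, lying on the board, with a 20 mm long spare on its +x end; 0.3 kg, friction 0.45. Origin on the axis at mid-length, x along it; y, z turn as it rolls. Starts near parallel to the line, 65 to 95 mm to its +y side. Pressed lightly on top (3 N) and stroked sideways it rolls half as far as the fingertip; pushed hard high on its flank it jams.
- chock_left: loose dark wooden saddle chock, 0.14 kg, 80 mm long (its x), 26 mm high, from its flat upright back at y = -19 mm to the thin toe of its cork-faced hollow at y = +19 mm; the hollow, cut to the model's radius, looks along its +y. Origin on its underside. Stands on the line's +y side behind the model, hollow to the line (its +y is about the line's -y). Slides when its back is pushed.
- chock_left_seat (a point): axis of the hollow of chock_left: 31 mm in front (+y) of the chock's origin, 50 mm in front of its back, 27 mm above its underside, with the chock's axes. The model's axis lies here when the chock fits. A chock that bumps the model rolls it away, so close the last millimetres slowly; once both chocks fit, pushing one moves all three.
- chock_right: the same kind of chock as chock_left, on the line's -y side, hollow towards the line (its +y is about the line's +y).
- chock_right_seat (a point): the axis of the hollow of chock_right: 31 mm in front (+y) of that chock's origin and 27 mm above its underside, with the chock's axes.
- marker: white felt marker with a blue cap, 17 mm thick, 126 mm long along its y, lying on the board near its -x edge; origin under its middle. Leave it alone.
- calipers: wooden calipers, 133 x 88 x 12 mm, lying on the table beyond the board's +x edge; origin under the middle. Leave them alone.
- jar: small jar of blue ceramic colour with a white lid, 48 mm wide and 58 mm high, standing on the table beyond the board's +x edge; origin under its middle. Leave it alone.
- kidney: red rubber kidney, 60 x 92 x 10 mm, lying on the table beyond the board's +x edge; origin under its middle. Leave it alone.
Things that resemble listed ones, but are neither listed nor needed, are in the scene too. What is shaped like the chock_left but green or purple is not meant.

How it is judged:
On the way:
1. the model turns over as it rolls along the board (more than a quarter turn; it is not dragged) (angle between model's own z axis and vertical above 1.7 rad).
At the end, for the whole second after the job is handed in: The model rests on the board, axis within 6 mm of the black line and 4 degrees of parallel, mid-length within 40 mm of the line's middle; a chock stands flat on each side, hollow within 5 mm of a full fit, square within 7 degrees, within 45 mm of the model's mid-length (y of model in the frame of line between -0.006 and 0.006 m and x of model in the frame of line between -0.04 and 0.04 m and angle between the x axis of model and the x axis of line, either way round below 0.07 rad and z of model in the frame of line between 0.024 and 0.03 m and y of model in the frame of chock_left_seat between -0.005 and 0.005 m and x of model in the frame of chock_left_seat between -0.045 and 0.045 m and angle between the x axis of each of chock_left, chock_right and the x axis of model, either way round below 0.12 rad and z of each of chock_left_seat, chock_right_seat in the frame of line below 0.031 m and angle between each of chock_left, chock_right's own z axis and vertical below 0.1 rad and y of model in the frame of chock_right_seat between -0.005 and 0.005 m and x of model in the frame of chock_right_seat between -0.045 and 0.045 m and linear speed of model below 0.01 m/s and angular speed of model below 0.2 rad/s); the robot touches nothing.
It fails at once if the plaster model is lifted off the board (z of model in the frame of line above 0.035 m).
It fails at once if a chock is lifted or tipped over (z of any of chock_left, chock_right in the frame of line above 0.01 m or angle between any of chock_left, chock_right's own z axis and vertical above 0.5 rad).
It fails at once if the marker, calipers, jar or rubber kidney is moved (more than 2 cm) (distance of any of marker, calipers, jar, kidney from where it was at the start of the episode above 0.02 m).
It also fails if it takes over 70 s, if anything falls off the work surface, if the arm or the gripper's body presses on something with over 40 N, if the wrist force passes 120 N, or if a joint passes its speed limit or range.

ROBOT

A 6-joint arm with a two-finger parallel gripper is mounted at the origin on a cart in front of the work surface, level with it; the furniture and walls round the work are solid. World frame = base frame: x ahead of the robot, y to its left, z up, the work surface at z = 0. Lengths are in m, angles in rad, forces in N, time in s.
With the tool pointing down it reaches from about 0.35 to 0.975 m from the base axis. Payload 7.1 kg.
Tool frame: the origin (TCP) lies midway between the tips of the shut fingers; the grasp point (between the pads) lies 19 mm behind it; z points along the fingers, y is the line along which they close (so a half turn about z gives the same grasp; the last joint's range is limited). The gripper opens to 88 mm and grips with 3 to 60 N. Pads are 20 mm wide; open, the fingers measure 115 mm over their backs; the gripper's body (75 mm by 178 mm) begins 61 mm behind the grasp point.
Start: joints at [-1.343, 0.423, 1.63, -0, 1.089, -0.019], TCP at [0.153, -0.606, 0.223] pointing down, gripper open.
Joint ranges: [-3, 3], [-0.9, 2.11], [0.09, 2.58], [-1.31, 4.45], [0.11, 2.69], [-2.54, 2.54]. Speed limits (rad/s): [2.39, 2.39, 3.01, 3.14, 3.14, 3.14].

INTERFACE

Orientations are given as a unit quaternion [w, x, y, z].
In Python, from station import move_pose, movel, movej, command_gripper, wait, inverse_kinematics, read_camera, camera_info, MotionError, job_done, get_time, get_joint_pos, get_qvel, get_effort, get_tcp_pos, get_ee_rot, get_ft_force, get_ft_torque, get_grip_width, get_finger_force gives the robot as it stands. Calls block until the motion is done:
- move_pose(position, orientation): joint-space move of the TCP to a pose.
- movel(position, frame=None, v=0.15, until_force=None): straight line of the TCP; frame=None keeps the orientation; v is the mean speed in m/s. With until_force (N) it stops when the force on the tool has changed by that much, and returns True; else False.
- movej(angles): joint-space move.
- command_gripper(opening): opening from 0.0 (shut) to 1.0 (fully open); the grip force is fixed at half the most; returns when the fingers have stopped.
- wait(seconds).
- inverse_kinematics(position, orientation): joint angles nearest the present ones, or None.
- read_camera(name): name is "scene" or "top" or "wrist"; returns the picture (384x512x3 uint8, red, green, blue); there is no depth.
- camera_info(name): a dict with "intrinsics" (3x3 intrinsics, pixels), "T" (4x4, takes a point from camera to world coordinates); the wrist camera has in their place "tool_from_camera" (4x4, takes a point from camera to tool coordinates, whose origin is the TCP and whose axes are the flange's). Camera axes: x right, y up, looking along -z (the intrinsics and any distortion apply to the point x, -y, -z); pixel columns grow to the right and rows downward; lengths in m; the calibration is good to about 2 mm. The wrist camera is an equidistant fisheye: a pixel r from the principal point sees the ray r / f radians off the axis. A picture is of the moment at which its call begins: read the wrist's pose just before it. camera_info takes no time and is no camera call.
A pose or a line that the arm cannot do raises MotionError and nothing moves.
- job_done(): hands the job in; it is judged then, once.
Readings, each from a call of its own:
- get_time(): time.
- get_joint_pos(): joint angles.
- get_qvel(): joint speeds.
- get_effort(): joint torques, N m.
- get_tcp_pos(): TCP position.
- get_ee_rot(): TCP orientation.
- get_ft_force(): force on the tool from outside, world axes, zero at the start.
- get_ft_torque(): the same for the moment, N m.
- get_grip_width(): opening from 0.0 (shut) to 1.0 (fully open).
- get_finger_force(): force on a finger pad.
Only numpy, scipy, OpenCV 4.12 (cv2) and the standard library are available. Lean on these libraries where they do the work, as an engineer would, in place of code of your own. Each camera call takes 0.05 s, during which the arm holds its last target. There are 200 camera calls.

## Working session

There is one attempt and no reset: what is moved stays moved. The work goes in short steps, each a Python script; the robot and the scene stay as the last script left them, time stands still between calls to the robot, and variables do not carry over. Pictures are saved under pics/ and viewed, at most 10 in all, crops included, and the job is handed in when it is done.

```bash
ls; mkdir -p pics; cat > h.py <<'E'
import numpy as np, cv2
from station import *
def pix2w(cam,u,v,z):
    c=camera_info(cam);K=np.array(c["intrinsics"]);T=np.array(c["T"])
    d=np.linalg.inv(K)@np.array([u,v,1.]); d=T[:3,:3]@np.array([d[0],-d[1],-d[2]]); o=T[:3,3]
    return o+d*(z-o[2])/d[2]
def w2pix(cam,p):
    c=camera_info(cam);K=np.array(c["intrinsics"]);T=np.array(c["T"])
    q=T[:3,:3].T@(np.array(p)-T[:3,3]); q=K@np.array([q[0],-q[1],-q[2]]); return q[:2]/q[2]
def save(cam,n,crop=None,s=1.5):
    im=read_camera(cam)
    if crop: im=im[crop[1]:crop[3],crop[0]:crop[2]]
    cv2.imwrite(f"pics/{n}.png",cv2.resize(im[:,:,::-1],None,fx=s,fy=s,interpolation=cv2.INTER_CUBIC))
E
python3 - <<'E'
from h import *
for c in("top","scene"):
    i=camera_info(c);print(c,{k:np.round(v,3).tolist() if not isinstance(v,str) else v for k,v in i.items()})
save("top","top0");save("scene","scene0")
print(get_time(),get_ee_rot(),get_tcp_pos())
E
```

```text
pics
top {'intrinsics': [[433.849, 0.0, 257.825], [0.0, 433.849, 194.654], [0.0, 0.0, 1.0]], 'T': [[-0.004, 0.981, -0.193, 0.367], [-1.0, -0.007, -0.014, 0.056], [-0.015, 0.193, 0.981, 1.176], [0.0, 0.0, 0.0, 1.0]]}
scene {'intrinsics': [[411.869, 0.0, 261.772], [0.0, 411.869, 192.447], [0.0, 0.0, 1.0]], 'T': [[-0.853, 0.275, -0.443, 0.054], [-0.521, -0.455, 0.722, 0.921], [-0.003, 0.847, 0.531, 0.677], [0.0, 0.0, 0.0, 1.0]]}
0.1 [-6.89164708e-04  9.92392575e-01  1.23111719e-01 -7.91344774e-05] [ 0.15260722 -0.60557413  0.22198232]
```

View pics/top0.png

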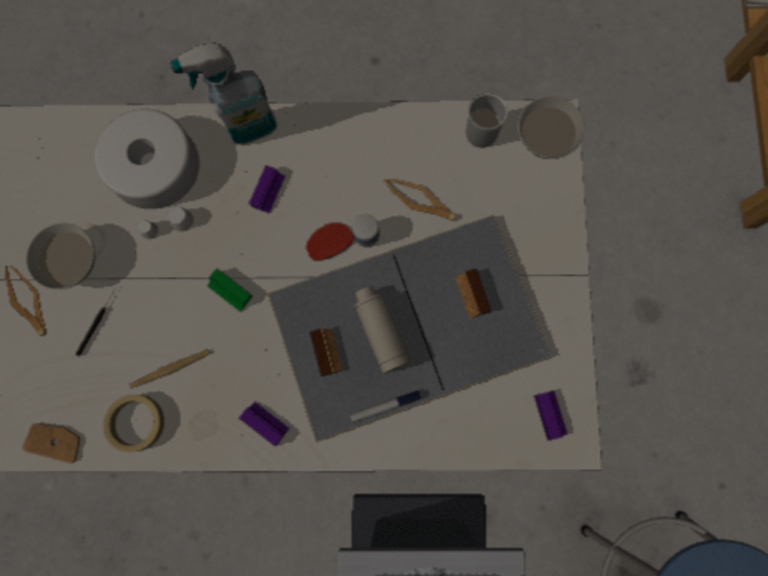

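View pics/scene0.png

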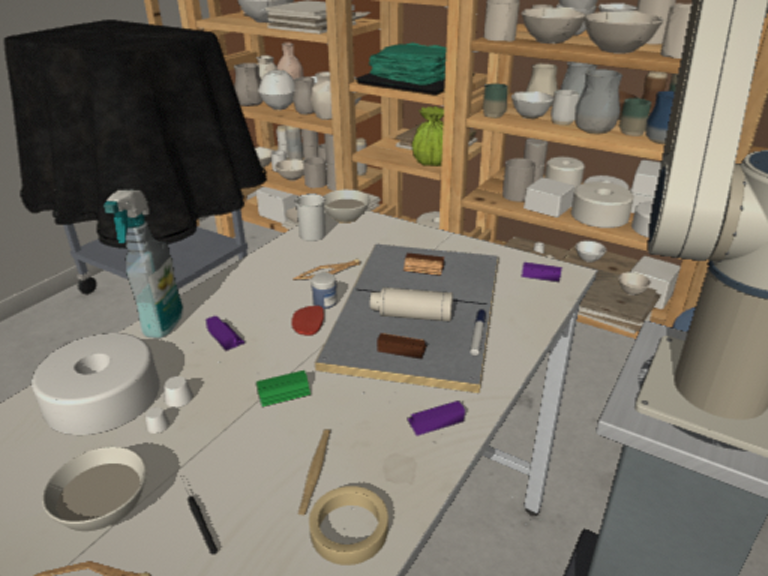

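The top view shows the line from about (395,255) to (442,388), the model to its left, the brown chocks at (326,351) and (474,292), and the marker at (387,405). I'll enlarge this region to read the points more closely.

```bash
python3 - <<'E'
from h import *
im=read_camera("top")[143:293,180:372]
im=cv2.resize(im[:,:,::-1],None,fx=4,fy=4,interpolation=cv2.INTER_CUBIC)
im=np.clip(im.astype(float)*1.9,0,255).astype(np.uint8)
cv2.imwrite("pics/crop1.png",im)
E
```

```text
(no output)
```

View pics/crop1.png

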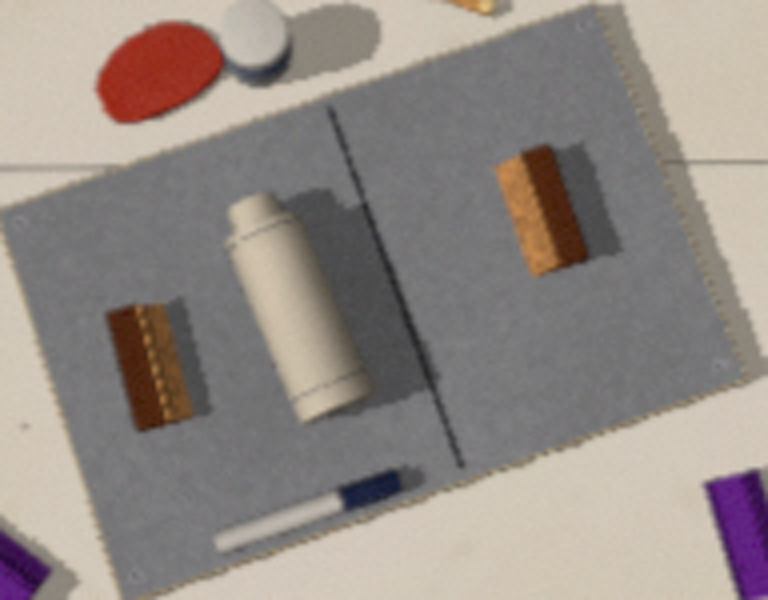

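```bash
cat >> h.py <<'E'
def c2w(u,v,z): return pix2w("top",(u+.5)/4-.5+180,(v+.5)/4-.5+143,z)
E
python3 - <<'E'
from h import *
P=lambda *a:np.round(c2w(*a)[:2],4)
a,b=P(331,108,.018),P(461,466,.018)
L=(a+b)/2;ex=(a-b)/np.linalg.norm(a-b);ey=np.array([-ex[1],ex[0]])
print("line",L,"ang",np.degrees(np.arctan2(ex[1],ex[0])),"len",np.linalg.norm(a-b))
F=lambda p:np.round([(p-L)@ex*1e3,(p-L)@ey*1e3],1)
for n,pts,z in [("board",[(2,208),(603,2),(758,375),(125,598)],.018),
 ("left back top",[(107,313),(140,431)],.044),("left ridge",[(137,305),(166,425)],.044),("left toe",[(162,303),(192,418)],.021),
 ("right ridge",[(524,152),(557,268)],.044),("right back",[(548,146),(587,262)],.044),("right toe",[(496,162),(540,277)],.021),
 ("model top l,r; bot l,r",[(230,240),(291,213),(303,421),(370,391)],.045),("model mid",[(260,227),(336,406)],.045),
 ("spare",[(250,195)],.045),("marker",[(216,545),(402,482)],.026),
 ]:
    q=[P(u,v,z) for u,v in pts]
    print(n,[list(F(p)) for p in q],[list(p) for p in q] if n[0] in'lrm' else'')
    if len(q)==2: d=F(q[0])-F(q[1]);print("   len",np.linalg.norm(d),"ang",np.degrees(np.arctan2(d[1],d[0])))
E
```

```text
line [0.54355 0.0176 ] ang 19.058847370471792 len 0.2584682765834136
board [[np.float64(137.8), np.float64(234.9)], [np.float64(137.8), np.float64(-203.3)], [np.float64(-138.3), np.float64(-206.9)], [np.float64(-136.7), np.float64(236.2)]] 
left back top [[np.float64(40.9), np.float64(187.3)], [np.float64(-39.7), np.float64(190.8)]] [[np.float64(0.521), np.float64(0.208)], [np.float64(0.4437), np.float64(0.185)]]
   len 80.67595676532135 ang -2.4864680256734295
left ridge [[np.float64(39.3), np.float64(167.0)], [np.float64(-41.6), np.float64(173.7)]] [[np.float64(0.5262), np.float64(0.1883)], [np.float64(0.4475), np.float64(0.1682)]]
   len 81.1769671766567 ang -4.734334389183408
left toe [[np.float64(39.0), np.float64(152.2)], [np.float64(-40.7), np.float64(157.5)]] [[np.float64(0.5307), np.float64(0.1742)], [np.float64(0.4536), np.float64(0.1532)]]
   len 79.8760289448593 ang -3.8045318997495103
right ridge [[np.float64(51.3), np.float64(-109.3)], [np.float64(-29.4), np.float64(-102.2)]] [[np.float64(0.6277), np.float64(-0.069)], [np.float64(0.5491), np.float64(-0.0886)]]
   len 81
[... 598 characters left out ...]
)], [np.float64(-64.9), np.float64(41.4)]] [[np.float64(0.5691), np.float64(0.1271)], [np.float64(0.5871), np.float64(0.0867)], [np.float64(0.4495), np.float64(0.0791)], [np.float64(0.4687), np.float64(0.0355)]]
model mid [[np.float64(61.7), np.float64(73.6)], [np.float64(-66.8), np.float64(65.4)]] [[np.float64(0.5778), np.float64(0.1073)], [np.float64(0.4591), np.float64(0.0576)]]
   len 128.76136843013126 ang 3.651277944642211
spare [[np.float64(84.4), np.float64(72.8)]] 
marker [[np.float64(-124.5), np.float64(168.7)], [np.float64(-126.3), np.float64(40.7)]] [[np.float64(0.3708), np.float64(0.1364)], [np.float64(0.4109), np.float64(0.0148)]]
   len 128.01265562435614 ang 89.19433120584736
```

The crop puts the model axis about 70 mm to the line's +y side with 3.6° of yaw. The chock backs are at y = +189 and -124 mm. I'll push the right chock first, with the two open fingers against its back, to just short of its seat, so it acts as a stop.

```bash
cat >> h.py <<'E'
L=np.array([.54355,.0176]);A=np.radians(19.06)
ex=np.array([np.cos(A),np.sin(A)]);ey=np.array([-ex[1],ex[0]])
HALF=np.pi  # tool x angle choice: A+90deg (+HALF)
def W(x,y,z): p=L+ex*x/1e3+ey*y/1e3; return [p[0],p[1],z/1e3]   # line mm -> world
def toL(p): d=np.array(p[:2])-L; return np.array([d@ex*1e3,d@ey*1e3,p[2]*1e3])
def Q(yaw=0.,flip=0): t=(A+np.radians(yaw)+np.pi/2+flip*np.pi)/2; return [0,np.cos(t),np.sin(t),0]
FL=1
def go(x,y,z,yaw=0.): move_pose(W(x,y,z),Q(yaw,FL))
def lin(x,y,z,v=.05,yaw=None,f=None):
    return movel(W(x,y,z),frame=None if yaw is None else Q(yaw,FL),v=v,until_force=f)
def st(n=""): 
    F=np.array(get_ft_force());print(n,"t",round(get_time(),2),"L",np.round(toL(get_tcp_pos()),1),"F",np.round([F[:2]@ex,F[:2]@ey,F[2]],2))
E
python3 - <<'E'
import h; from h import *
for f in (0,1):
    for p in [(9,-150,26),(0,215,26),(0,0,75)]:
        q=inverse_kinematics(W(*p),Q(0,f)); print(f,p,None if q is None else np.round(q,2))
E
```

```text
0 (9, -150, 26) [-0.22  0.68  1.75 -0.    0.72 -0.55]
0 (0, 215, 26) [ 0.41  0.59  1.95 -0.    0.6   0.08]
0 (0, 0, 75) [ 0.01  0.52  1.9  -0.    0.72 -0.32]
1 (9, -150, 26) None
1 (0, 215, 26) None
1 (0, 0, 75) None
```

```bash
sed -i 's/^FL=1/FL=0/' h.py; python3 - <<'E'
from h import *
go(9,-155,130); st("above")
command_gripper(.4); st("grip")
lin(9,-155,26,v=.15); st("down")
hit=lin(9,-110,26,v=.03,f=1.0); st(f"hit {hit}")
lin(9,-66,26,v=.05); st("pushed")
lin(9,-62,26,v=.02); st("pushed")
lin(9,-80,26,v=.1); lin(9,-80,120,v=.2); st()
# line re-measure with top image once arm is aside later
E
```

```text
above t 2.52 L [   8.6 -155.9  130.2] F [-0.09 -0.25  0.04]
grip t 3.46 L [   9. -155.  130.] F [-0.82  0.37  0.03]
down t 4.3 L [   9.5 -155.3   26.6] F [-0.56 -0.62  0.42]
hit True t 5.12 L [   8.8 -133.    25.7] F [0.12 0.03 0.02]
pushed t 6.63 L [  9.  -66.2  26. ] F [ 0.14  0.26 -0.68]
pushed t 6.98 L [  9.  -61.9  26. ] F [ 0.6   0.99 -0.3 ]
 t 7.93 L [  8.5 -79.7 119.6] F [-0.94 -0.55 -0.06]
```

```bash
python3 - <<'E'
from h import *
go(-2,78,110,3.65); command_gripper(.8); st("above")
lin(-2,78,80,v=.1)
hit=lin(-2,78,68,v=.01,f=3.0); st(f"touch {hit}"); wait(.2); st()
z=toL(get_tcp_pos())[2]
lin(-2,61,z,v=.05,yaw=1.5); st("mid")
lin(-2,44,z,v=.05,yaw=-.5); st("end")
lin(-2,44,z+25,v=.15); 
lin(-2,150,140,v=.3,yaw=0) ; st()
im=read_camera("top")[143:293,180:372]
im=cv2.resize(im[:,:,::-1],None,fx=4,fy=4,interpolation=cv2.INTER_CUBIC)
cv2.imwrite("pics/crop2.png",np.clip(im*1.9,0,255).astype(np.uint8))
E
```

```text
above t 9.32 L [ -2.  78. 110.] F [ 0.33  0.05 -0.22]
touch True t 10.57 L [-2.  78.  72.1] F [0.12 0.26 5.26]
 t 10.78 L [-2.  78.  72.1] F [-0.44  0.72  4.65]
mid t 11.27 L [-1.6 60.6 72.2] F [1.55 0.22 4.07]
end t 11.76 L [-1.9 43.7 72.2] F [ 2.21 -0.51  3.71]
 t 12.61 L [ -2.6 150.6 139.4] F [-0.33  0.47 -0.07]
```

View pics/crop2.png

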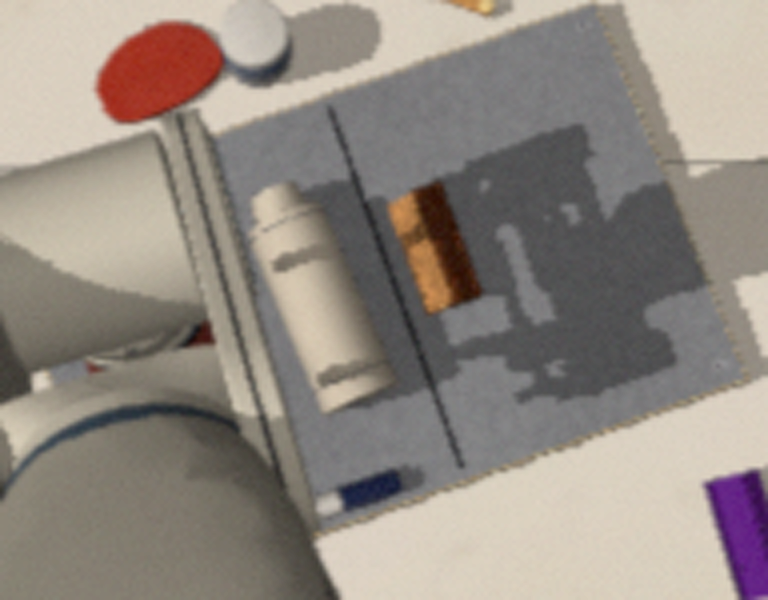

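```bash
python3 - <<'E'
from h import *
for n,pts,z in [("model l",[(253,235),(328,411)],.045),("model r",[(315,205),(392,381)],.045),("right back",[(441,182),(481,295)],.044),("ridge",[(416,190),(452,304)],.044)]:
    q=[toL(c2w(u,v,z)) for u,v in pts];d=q[0]-q[1]
    print(n,[np.round(p[:2],1) for p in q],np.degrees(np.arctan2(d[1],d[0])))
E
```

```text
model l [array([58.1, 79.7]), array([-68. ,  71.4])] 3.780090275407171
model r [array([63.5, 34.3]), array([-63.5,  25.6])] 3.902271314413065
right back [array([ 50.5, -50.1]), array([-29.6, -48.8])] -0.9552246669669145
ridge [array([ 50.9, -32.6]), array([-28.9, -28.8])] -2.734145621619476
```

The first stroke rolled the model to y ≈ 53 mm, half the fingertip's travel as expected, but the yaw is still 3.8°. I'll press harder and twist it square, then roll on with three more strokes.

```bash
python3 - <<'E'
from h import *
go(-2,53,95,3.8); command_gripper(.95)
lin(-2,53,76,v=.1)
lin(-2,53,66,v=.006,f=11.0); st("press"); z=toL(get_tcp_pos())[2]
lin(-2,53,z,v=.02,yaw=-1.2); st("twist")
lin(-2,53,z+12,v=.1)
y=53
for i in range(3):
    lin(-2,y+8.5,82,v=.15,yaw=0)
    lin(-2,y+8.5,67,v=.012,f=3.0); st("touch"); z=toL(get_tcp_pos())[2]
    lin(-2,y-8.2,z,v=.07); st("end")
    lin(-2,y-8.2,84,v=.1); y-=16.8
print("y est",y)
go(0,-190,140); st()
im=read_camera("top")[143:293,180:372]
im=cv2.resize(im[:,:,::-1],None,fx=4,fy=4,interpolation=cv2.INTER_CUBIC)
cv2.imwrite("pics/crop3.png",np.clip(im*1.9,0,255).astype(np.uint8))
E
```

```text
press t 14.82 L [-1.9 52.9 72.1] F [-1.92 -0.16  6.48]
twist t 15.07 L [-1.7 53.  72.3] F [-0.47  0.19  2.54]
touch t 16.43 L [-2.  61.4 72. ] F [-1.45  0.5   5.2 ]
end t 16.82 L [-1.4 44.3 72.2] F [2.19 0.43 3.08]
touch t 18.16 L [-2.  44.7 72.2] F [-0.35  0.75  6.13]
end t 18.55 L [-1.7 27.4 72.2] F [0.26 0.23 2.66]
touch t 19.89 L [-2.  27.9 72.1] F [-0.32  0.01  5.07]
end t 20.28 L [-1.9 10.6 72.1] F [ 1.39 -0.44  1.89]
y est 2.6000000000000014
 t 21.4 L [  -0.6 -188.6  139.1] F [ 0.53  1.09 -0.5 ]
```

View pics/crop3.png

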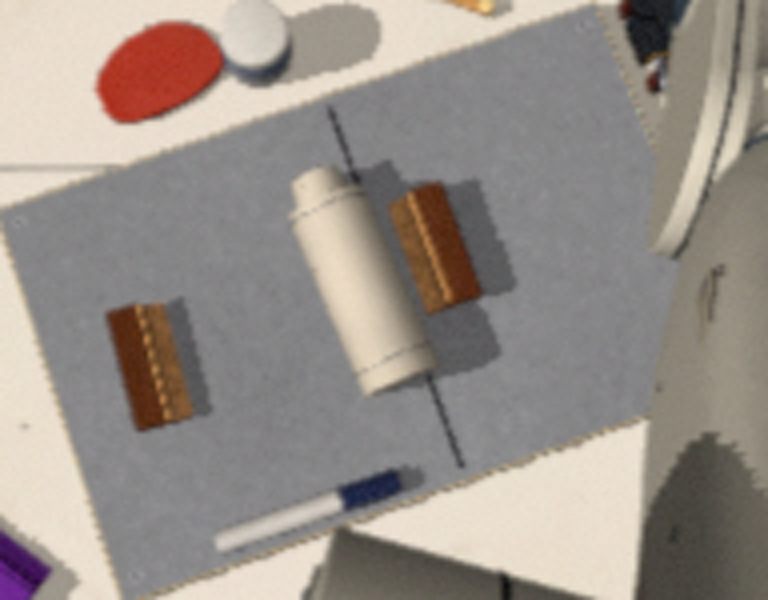

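```bash
python3 - <<'E'
from h import *
for n,pts,z in [("model l",[(293,217),(365,395)],.045),("model r",[(358,184),(436,366)],.045),("right back",[(441,182),(481,295)],.044),("ridge",[(411,190),(449,306)],.044),("line",[(331,108),(461,466)],.018)]:
    q=[toL(c2w(u,v,z)) for u,v in pts];d=q[0]-q[1]
    print(n,[np.round(p[:2],1) for p in q],np.degrees(np.arctan2(d[1],d[0])))
E
```

```text
model l [array([60.7, 50.7]), array([-66.2,  45.2])] 2.4731637038001857
model r [array([67.4,  2.5]), array([-63.8,  -4.8])] 3.186469894467031
right back [array([ 50.5, -50.1]), array([-29.6, -48.8])] -0.9552246669669145
ridge [array([ 52. , -29.4]), array([-29.5, -26.4])] -2.09986219775882
line [array([129.2,  -0. ]), array([-129.2,    0. ])] -0.00999145823249558
```

The model's axis is now at y ≈ 23 mm with 2.8° of yaw, because some of the strokes slipped. I'll add an automatic check of the model's position and stroke more slowly.

```bash
cat >> h.py <<'E'
def model():
    im=read_camera("top").astype(int)
    m=((im.min(2)>88)).astype(np.uint8)
    bd=np.zeros_like(m); B=[w2pix("top",W(x,y,18)) for x,y in [(130,225),(130,-195),(-105,-195),(-105,225)]]
    cv2.fillPoly(bd,[np.int32(np.round(B))],1); m=cv2.morphologyEx(m*bd,cv2.MORPH_OPEN,np.ones((3,3)))
    n,lab,s,c=cv2.connectedComponentsWithStats(m); k=1+np.argmax(s[1:,4])
    v,u=np.nonzero(lab==k); P=np.array([toL(pix2w("top",a,b,.045))[:2] for a,b in zip(u,v)])
    P=P[np.abs(P[:,0]-np.median(P[:,0]))<62]
    s_=np.array([[x,P[abs(P[:,0]-x)<6,1].min(),P[abs(P[:,0]-x)<6,1].max()] for x in (-45,-25,0,25,45)])
    mid=(s_[:,1]+s_[:,2])/2; a,b=np.polyfit(s_[:,0],mid,1)
    print("model y",round(b,1),"yaw",round(np.degrees(a),2),"w",np.round(s_[:,2]-s_[:,1],1),"area",len(u),"x",np.round(P[:,0].mean(),1))
    return b
E
python3 - <<'E'
from h import *
im=read_camera("top"); print([im[int(v/4+143),int(u/4+180)].tolist() for u,v in [(360,290),(330,250),(200,250),(410,330)]])
y0=model()
y=23.4
go(-2,y+9,95,2.8); command_gripper(.8)
lin(-2,y+9,77,v=.15)
lin(-2,y+9,66,v=.012,f=4.0); st("touch"); z=toL(get_tcp_pos())[2]
for k in (4.5,0,-4.5,-9): lin(-2,y+k,z,v=.04); st()
wait(.2)
lin(-2,y-9,84,v=.05)
go(0,-150,140); st(); print(y0); model()
E
```

```text
[[116, 108, 96], [122, 115, 102], [71, 71, 72], [68, 63, 57]]
model y 33.6 yaw 2.43 w [24.8 25.6 27.5 26.7 26.8] area 515 x 6.5
touch t 23.72 L [-1.7 32.3 72.1] F [-1.1  -0.73  6.84]
 t 23.98 L [-1.6 27.6 72.2] F [1.47 0.79 2.68]
 t 24.25 L [-1.5 23.1 72.2] F [ 2.54 -0.43  3.12]
 t 24.52 L [-1.6 18.6 72.2] F [ 2.92 -0.37  4.05]
 t 24.78 L [-1.7 14.1 72.2] F [ 3.1  -0.59  3.87]
 t 26.1 L [  -0.9 -148.9  139.1] F [-1.02  1.12  0.62]
33.60161438043691
model y 22.9 yaw 1.92 w [21.5 25.8 28.2 27.6 26.1] area 504 x 9.4
```

```bash
sed -i 's/m=((im.min(2)>88)).astype(np.uint8)/m=((im[:,:,2]>42)\&(im[:,:,0]-im[:,:,2]>6)\&(im[:,:,0]-im[:,:,2]<32)).astype(np.uint8)/' h.py
python3 - <<'E'
from h import *
model()
y=12.7
go(-2,y+9.5,95,1.5); command_gripper(.8)
lin(-2,y+9.5,77,v=.15)
lin(-2,y+9.5,66,v=.012,f=4.0); st("touch"); z=toL(get_tcp_pos())[2]
lin(-2,y-8.5,z,v=.04); st()
wait(.2)
lin(-2,y-8.5,84,v=.05)
go(0,-180,140); st(); model()
im=read_camera("top")[143:293,180:372]
im=cv2.resize(im[:,:,::-1],None,fx=4,fy=4,interpolation=cv2.INTER_CUBIC)
cv2.imwrite("pics/crop4.png",np.clip(im*1.9,0,255).astype(np.uint8))
E
```

```text
Traceback (most recent call last):
  File "h.py", line 35, in model
    s_=np.array([[x,P[abs(P[:,0]-x)<6,1].min(),P[abs(P[:,0]-x)<6,1].max()] for x in (-45,-25,0,25,45)])
                    ~~~~~~~~~~~~~~~~~~~~~~~~^^
ValueError: zero-size array to reduction operation minimum which has no identity
```

```bash
sed -i 's/\[(130,225),(130,-195),(-105,-195),(-105,225)\]/[(130,110),(130,-60),(-105,-60),(-105,110)]/' h.py
python3 - <<'E'
from h import *
def m():
    try: model()
    except Exception as e: print(e)
m()
y=12.7
go(-2,y+9.5,95,1.5); command_gripper(.8)
lin(-2,y+9.5,77,v=.15)
lin(-2,y+9.5,66,v=.012,f=4.0); st("touch"); z=toL(get_tcp_pos())[2]
lin(-2,y-8.5,z,v=.04); st()
wait(.2)
lin(-2,y-8.5,84,v=.05)
go(0,-180,140); st(); m()
im=read_camera("top")[143:293,180:372]
im=cv2.resize(im[:,:,::-1],None,fx=4,fy=4,interpolation=cv2.INTER_CUBIC)
cv2.imwrite("pics/crop4.png",np.clip(im*1.9,0,255).astype(np.uint8))
E
```

```text
model y 13.9 yaw 3.57 w [51.5 51.4 51.7 51.9 53.9] area 1074 x 6.0
touch t 28.02 L [-1.7 22.2 72. ] F [-1.28 -2.08  5.95]
 t 28.62 L [-1.5  3.9 72.2] F [ 2.64 -0.84  3.14]
 t 30.01 L [  -0.8 -178.8  139.1] F [-0.51  0.18 -1.04]
model y 5.1 yaw 3.79 w [52.9 50.8 52.6 51.2 53. ] area 1076 x 6.4
```

View pics/crop4.png

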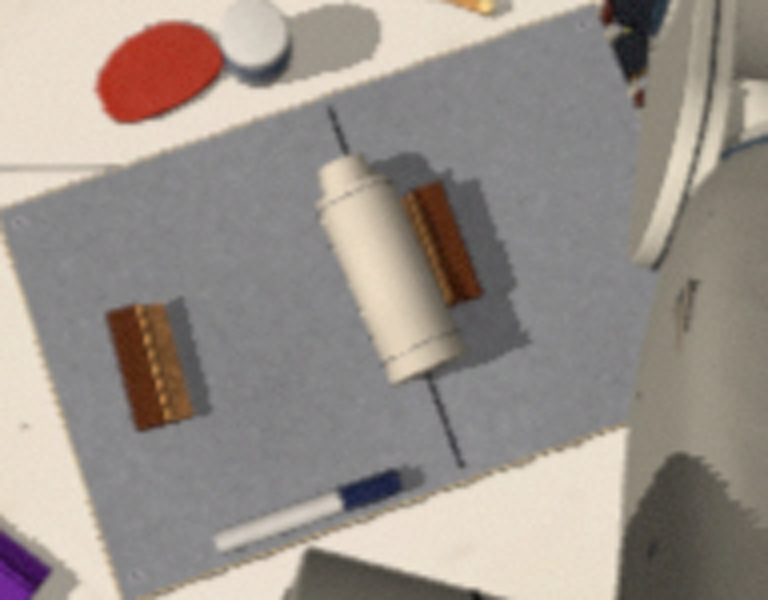

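The model is at y ≈ 5 mm with 3.8° of yaw, next to the right chock. Now I'll push the left chock in squarely from behind, slowly at the end.

```bash
python3 - <<'E'
from h import *
go(0,100,150); go(0,216,110); command_gripper(.5)
lin(0,216,26,v=.15); st("down")
hit=lin(0,190,26,v=.04,f=1.5); st(f"hit {hit}")
lin(0,76,26,v=.06); st("near")
lin(0,68,26,v=.015); st("68")
lin(0,63,26,v=.01); st("63"); 
lin(0,60,26,v=.006); st("60"); wait(.2); st()
lin(0,85,26,v=.08); lin(0,85,110,v=.2)
go(0,150,140); 
try: model()
except Exception as e: print(e)
st()
E
```

```text
down t 33.07 L [  0.3 216.1  26.3] F [-0.27 -0.35 -0.02]
hit True t 33.53 L [-1.000e-01  1.992e+02  2.630e+01] F [-0.29  0.46 -0.22]
near t 35.75 L [ 0.1 76.1 26. ] F [0.29 0.34 0.08]
68 t 36.43 L [-0.  67.8 26. ] F [ 0.15 -1.08  0.37]
63 t 37.08 L [ 0.1 62.9 26. ] F [ 0.75  1.42 -0.79]
60 t 37.73 L [-0.  60.1 26. ] F [0.91 5.53 1.66]
 t 37.93 L [-0.  60.2 26. ] F [1.3  5.37 1.09]
model y 0.7 yaw -0.32 w [48.4 50.6 51.3 51.3 51.6] area 1028 x 7.4
 t 39.4 L [ -0.9 150.1 138.6] F [-1.41  0.28  0.07]
```

```bash
python3 - <<'E'
from h import *
go(9,-90,140); lin(9,-90,26,v=.15); st("down")
hit=lin(9,-66,26,v=.03,f=1.5); st(f"a {hit}")
hit=lin(9,-59.5,26,v=.008,f=3.5); st(f"b {hit}"); wait(.2); st()
lin(9,-85,26,v=.08); lin(9,-85,110,v=.2)
go(0,-190,150); st()
try: model()
except Exception as e: print(e)
im=read_camera("top")[143:293,180:372]
im=cv2.resize(im[:,:,::-1],None,fx=4,fy=4,interpolation=cv2.INTER_CUBIC)
cv2.imwrite("pics/crop5.png",np.clip(im*1.9,0,255).astype(np.uint8))
E
```

```text
down t 41.26 L [  9.7 -90.   26.7] F [ 0.46 -0.82  1.01]
a False t 42.21 L [  9.1 -66.1  26. ] F [-0.09  0.32 -0.44]
b True t 42.76 L [  9.  -62.3  25.8] F [ 0.44 -1.24  0.19]
 t 42.96 L [  8.7 -62.3  25.6] F [ 0.52 -0.86  0.52]
 t 44.48 L [  -1.1 -190.   148.3] F [-0.87 -0.45  0.39]
model y 0.4 yaw -0.16 w [51.6 51.  52.  52.2 52.3] area 1078 x 6.3
```

View pics/crop5.png

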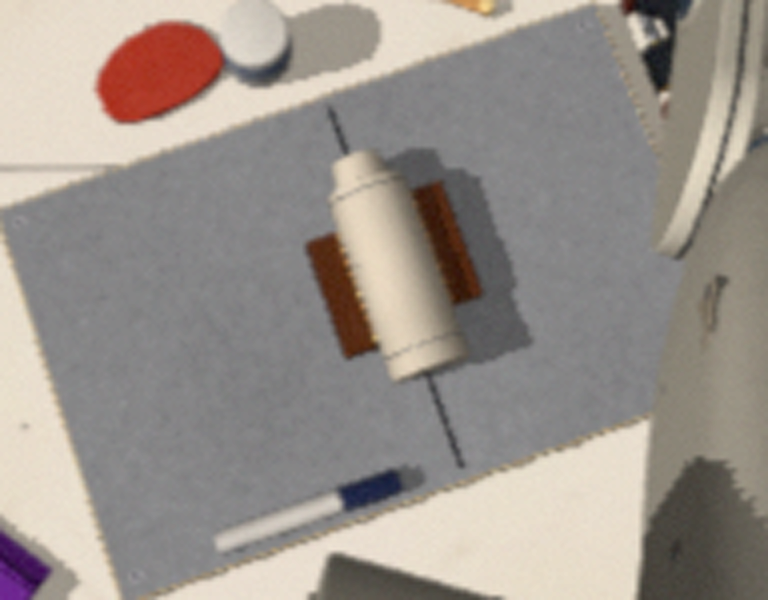

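The model lies on the line (y 0.4 mm, yaw -0.2°) between both chocks. I'll give the right chock one last gentle nudge to close any remaining gap, then check.

```bash
python3 - <<'E'
from h import *
go(9,-88,140); lin(9,-88,26,v=.15)
lin(9,-64,26,v=.04)
for y in (-62,-61,-60,-59):
    hit=lin(9,y,26,v=.008); wait(.1); st(y)
    if -(np.array(get_ft_force())[:2]@ey)>4: break
lin(9,-85,26,v=.08); lin(9,-85,110,v=.2)
go(0,-190,150); st()
model()
im=read_camera("top")[173:263,230:325]
im=cv2.resize(im[:,:,::-1],None,fx=6,fy=6,interpolation=cv2.INTER_CUBIC)
cv2.imwrite("pics/crop6.png",np.clip(im*1.9,0,255).astype(np.uint8))
save("scene","sc6",(200,140,360,260),5)
E
```

```text
-62 t 47.23 L [  9.  -62.2  26. ] F [-1.21 -1.66  0.06]
-61 t 47.61 L [  9.2 -61.4  26.2] F [-1.98 -5.73  0.11]
 t 49.15 L [  -1.1 -190.1  148.4] F [0.22 1.   0.25]
model y 1.0 yaw -0.24 w [53.2 51.7 52.8 52.1 51.6] area 1080 x 5.4
```

View pics/crop6.png

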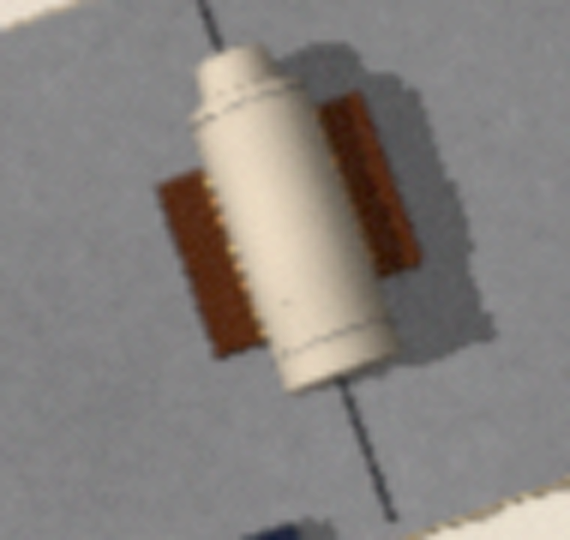

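View pics/sc6.png

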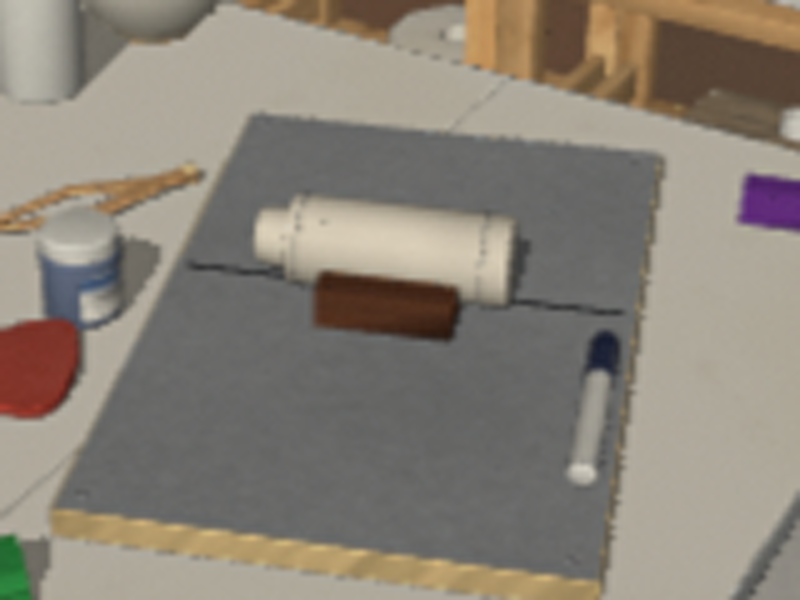

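```bash
python3 -c "
from station import *
print(job_done(), get_time())"
```

```text
the job is handed in; nothing more can be done
the job is handed in; nothing more can be done
```

The job is handed in at about 49 s: the model lies on the line (about 1 mm off, under 0.5° of yaw by camera) with both chocks pushed snug and square. I inferred the quarter turn from its 64 mm of rolling, about 2.4 rad, and did not see it directly.

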